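Fit the portafilter stop post into the tamping rail

TASK

Take the orange stop post out of its wooden block and fit it into the tamping rail on the tasting table: set its tip down on the dark strip right beside the red end cap, then slide it along the strip towards the grey cap, pressing lightly and without lifting it off again, until it drops into the hidden socket; press it fully home, upright with its shoulder on the strip, and let go. Never press the post on the rail with more than 35 N, and leave the cups, pitcher, tamper, portafilter, tray and scoop where they are.

Things in the scene. Friction and masses are not known exactly. Their poses are not given: they have to be found in the camera images.
- post_grip (a point): Centre (half-way up) of the loose stop post's orange cylindrical grip, 24 mm in diameter and 55 mm tall; z is the post's axis, up. Below the grip a steel pin 10 mm in diameter sticks out 22 mm, its last 5 mm tapering to a flat tip 6 mm across. The grip's flat underside is the shoulder. 0.12 to 0.22 kg.
- post_tip (a point): Centre of the flat steel tip at the bottom of the post, 49.5 mm below post_grip along the post's axis.
- holder: Fixed dark wooden parking block, 70 x 70 x 30 mm, origin at the centre of its underside; a through hole of 16 mm in its middle holds the post's pin, the grip's shoulder rests on its top. The post comes out straight up.
- rail_deck (a point): Centre of the deck (top face) of the fixed tamping rail, 36 mm above the table: an aluminium channel 80 mm wide (x) and 250 mm long (y), level. A flat dark steel strip 34 mm wide, clamped fast and flush with the deck, runs down its middle, open to view for y from -62 to +62 mm; beyond lie end caps 63 mm long, 6 mm above the deck: RED at +y, GREY at -y.
- red_start (a point): Place on the strip beside the red cap to set the tip down: on the deck at y = +47 mm, 15 mm from the red cap's edge; the strip is plain here. Within 11 mm of it along the strip will do; rest the tip there a moment. From 17 mm past it to the far end of the strip the tip must stay down: not raised more than 6 mm off the deck.
- grey_edge (a point): Far end of the open strip, on the deck at the grey cap's edge (y = -62 mm). On the strip's centre line (x = 0), at a y from -32 to +28 mm that differs each time, is one blind round hole of 12 mm diameter, closed by a flush dust shutter of the same steel, so it cannot be seen.
- rail: The tamping rail, origin at the centre of its underside on the table, below rail_deck. The shutter in its hole sinks with steady friction and no spring return when pushed with more than about 3.5 N (the post's own weight, up to 2.1 N, is not enough); the pin then goes in 22 mm, until its shoulder rests on the strip.
- cup_a_rim (a point): Bystander: glass tasting cup, 86 mm across and 62 mm tall, centre of its rim.
- cup_b_rim (a point): Bystander: second glass tasting cup, as the first, centre of its rim.
- cup_c_rim (a point): Bystander: third glass tasting cup, as the first, centre of its rim.
- pitcher_rim (a point): Bystander: steel pitcher with a handle, 84 mm across and 100 mm tall, centre of its rim.
- tamper: Bystander: steel tamper standing on its 58 mm foot, 72 mm tall, origin at the centre of its underside.
- portafilter: Bystander: portafilter, round steel basket 72 mm across and 38 mm tall with a black handle reaching 166 mm along its +y; origin under the basket's centre.
- tray: Bystander: empty white sample tray, 110 x 170 x 30 mm, origin at the centre of its underside.
- scoop: Bystander: black plastic measuring scoop lying flat, about 200 mm long along its x.
- post: The same post as post_grip; origin at the centre of its tip.
Not all that is in view belongs to the job. Of the things shaped like the post, the orange one is meant.

How it is judged:
On the way, in this order (a step that is already met when the one before it is completed fails the run):
1. the post is lifted clear of its block (z of post_tip in the frame of holder above 0.04 m), for 0.1 s.
2. its tip rests on the strip beside the red end cap (y from +32 to +62 mm, within 12 mm of the centre line) (y of post_tip in the frame of rail_deck between 0.032 and 0.062 m and x of post_tip in the frame of rail_deck between -0.012 and 0.012 m and z of post_tip in the frame of rail_deck below 0.004 m and contact force between post and rail above 0.3 N), for 0.05 s.
3. the tip has dropped at least 6 mm into the hidden socket (z of post_tip in the frame of rail_deck below -0.006 m and x of post_tip in the frame of rail_deck between -0.012 and 0.012 m and y of post_tip in the frame of rail_deck between -0.05 and 0.05 m), for 0.05 s.
At the end, for the whole second after the job is handed in: The post stands in the rail's socket with its pin at least 19.5 of 22 mm in (shoulder on the strip), upright within 0.08 rad, at rest and released (z of post_tip in the frame of rail_deck between -0.025 and -0.0195 m and x of post_tip in the frame of rail_deck between -0.012 and 0.012 m and y of post_tip in the frame of rail_deck between -0.05 and 0.05 m and angle between post_tip's own z axis and vertical below 0.08 rad and linear speed of post below 0.02 m/s); the robot touches nothing.
It fails at once if the post is pressed on the rail with more than 35 N (contact force between post and rail above 35 N).
It fails at once if the tip is lifted off or lowered anew (6 to 20 mm above the deck) over the strip away from the red end (y from +30 to -60 mm): it must be slid there (y of post_tip in the frame of rail_deck between -0.06 and 0.03 m and x of post_tip in the frame of rail_deck between -0.017 and 0.017 m and z of post_tip in the frame of rail_deck between 0.006 and 0.02 m).
It fails at once if a bystander is moved more than 20 mm (distance of any of cup_a_rim, cup_b_rim, cup_c_rim, pitcher_rim, tamper, portafilter, tray, scoop from where it was at the start of the episode above 0.02 m).
It also fails if it takes over 72 s, if anything falls off the work surface, if the arm or the gripper's body presses on something with over 40 N, if the wrist force passes 120 N, or if a joint passes its speed limit or range.

ROBOT

A 7-joint arm with a two-finger parallel gripper is mounted at the origin on the work surface. World frame = base frame: x ahead of the robot, y to its left, z up, the work surface at z = 0. Lengths are in m, angles in rad, forces in N, time in s.
With the tool pointing down it reaches from about 0.4 to 0.875 m from the base axis. Payload 19.3 kg.
Tool frame: the origin (TCP) lies midway between the tips of the shut fingers; the grasp point (between the pads) lies 19 mm behind it (bot.grip_point_offset is the distance from the TCP to the grasp point, in m); z points along the fingers, y is the direction in which the jaws open and shut (so a half turn about z gives the same grasp; the last joint's range is limited). The gripper opens to 85 mm and grips with 20 to 120 N. Pads are 22 mm wide; open, the fingers measure 114 mm over their backs; the gripper's body (76 mm by 85 mm) begins 54 mm behind the grasp point. The pads swing forward as they close: fully open they stand 13 mm farther back than shut.
Start: joints at [1.134, 0.521, -0.036, 1.599, 0.021, 1.021, -0.113], TCP at [0.224, -0.583, 0.231] pointing down, gripper open.
Joint ranges: [-2.91, 2.91], [-0.3, 2.13], [-1.5, 1.42], [0.17, 2.43], [-1.26, 4.41], [0.16, 1.93], [-2.52, 2.52]. Speed limits (rad/s): [1.89, 1.89, 2.39, 2.39, 3.01, 3.01, 3.01].

INTERFACE

Orientations are given as [roll, pitch, yaw] about the fixed x, y, z axes, in that order (R = Rz(yaw) Ry(pitch) Rx(roll)).
In Python, from workcell import bot, viewer, workorder gives the robot as it stands.
- The arm moves only by the tool move_arm, never from a script. Its argument "plan" is a list of rows, each a list of 6 numbers: the shift along the tool's x, y, z scaled (see below), then the turn, a rotation vector about the tool's x, y, z scaled (see below). A call has 1 to 5 rows; each row shifts and turns the commanded pose from where the row before left it, along the tool's axes as they then stand; what a row does not reach is not made up. The controller multiplies each number of a shift by 0.025 m and each number of a turn by pi rad. A row lasts 1/10 s, in which the tool goes at most 50 mm and 8.59 degrees, less where a joint would pass 70% of its speed; a pose out of reach is approached as far as the arm can. A call with a number of a shift or a turn outside -1 to 1 is refused whole. A call with a gripper value outside its range is refused whole. "claw" is the closure, from -1 (fully open) to 1 (shut), so that 0 is half open, set as the call begins (left out, the last holds). The fingers move at their own pace and stop on an object; "force" is the grip in N (left out, the last holds). Time passes only in rows, so rows that do not move let the fingers close. It gives the time, the measured TCP pose, the force and the opening at its end, in the units of the state.
- bot.observe(): the state, without advancing time (a new reading comes with each control period).
- viewer.grab_frame(name): name is "side" or "top"; returns the picture (480x640x3 uint8, red, green, blue); there is no depth.
- viewer.camera_info(name): a dict with "K" (3x3 intrinsics, pixels), "R" (3x3) and "t" (3): a world point X has camera coordinates R X + t. Camera axes: x right, y down, z forward; pixel columns grow to the right and rows downward; lengths in m; the calibration is good to about 2 mm. A picture is of the moment at which its call begins. camera_info takes no time and is no camera call.
- workorder.job_done(): hands the job in, once; it reports no verdict.
The state is a dict: "clock": time; "qpos": joint angles; "qd": joint speeds; "joint_efforts": joint torques, N m; "position": TCP position; "tool_rot": TCP orientation; "force": force on the tool from outside, world axes, zero at the start; "moment": the same for the moment, N m; "grip_width": finger opening in m.
Only numpy, scipy, OpenCV 4.12 (cv2) and the standard library are available. Lean on these libraries where they do the work, as an engineer would, in place of code of your own. Each camera call takes 0.05 s, during which the arm holds its last target.

## Working session

There is one attempt and no reset: what is moved stays moved. The work goes in short steps, Python scripts to look and compute and a tool call to move; the robot and the scene stay as the last step left them, time stands still between calls to the robot, and variables do not carry over. Pictures are saved under pics/ and viewed, and the job is handed in when it is done.

Besides the shell and the picture viewer there is one more tool, called by a JSON object that holds its "method" and its "body". move_arm: Moves the arm, as the interface text tells. Shifts and turns lie within -1 to 1; 1 stands for 0.025 m of shift or pi rad of turn. Its arguments: {"type":"object","properties":{"plan":{"type":"array","items":{"type":"array","items":{"type":"number"}}},"claw":{"type":"number"},"force":{"type":"number"}},"required":["plan"]}

```bash
mkdir -p pics; ls
python3 - <<'E'
from workcell import bot, viewer
import cv2
s=bot.observe()
for k,v in s.items(): print(k,v)
for n in("side","top"):
    im=viewer.grab_frame(n); cv2.imwrite(f"pics/{n}0.png",im[:,:,::-1])
    c=viewer.camera_info(n); print(n,c)
E
```

```text
pics
clock 0.0
qpos [ 1.13381916  0.52199184 -0.03634627  1.59997238  0.02116242  1.02108969
 -0.11282721]
qd [ 0.00099956 -0.00156693  0.00057429  0.00112004  0.00023955  0.00024803
 -0.0004147 ]
joint_efforts [-1.44343707e-03 -9.27123213e+01  1.97966024e+00 -3.69939923e+01
  1.78871560e-02  8.29921832e-03  9.06406444e-05]
position [ 0.2240039  -0.58313838  0.23075208]
tool_rot [-3.14051477e+00  3.45042766e-05  3.66736063e-01]
force [-0.82827688 -0.43896681  0.9092755 ]
moment [0.00927653 0.0379785  0.04837815]
grip_width 0.0857174824882155
side {'K': array([[515.42864865,   0.        , 317.36152872],
       [  0.        , 515.42864865, 246.72140702],
       [  0.        ,   0.        ,   1.        ]]), 'R': array([[-0.98827648, -0.15074303,  0.02421025],
       [-0.09703567,  0.49774646, -0.86187734],
       [ 0.11787144, -0.85412236, -0.50653857]]), 't': array([0.52960116, 0.15350736, 1.10249546])}
top {'K': array([[520.58828338,   0.        , 326.41253479],
       [  0.        , 520.58828338, 246.77953806],
       [  0.        ,   0.        ,   1.        ]]), 'R': array([[-0.02076466, -0.99961109,  0.0186147 ],
       [-0.99622874,  0.01911837, -0.08463318],
       [ 0.08424439, -0.02030188, -0.99623828]]), 't': array([-0.01604988,  0.55395407,  1.41170398])}
```

View pics/side0.png

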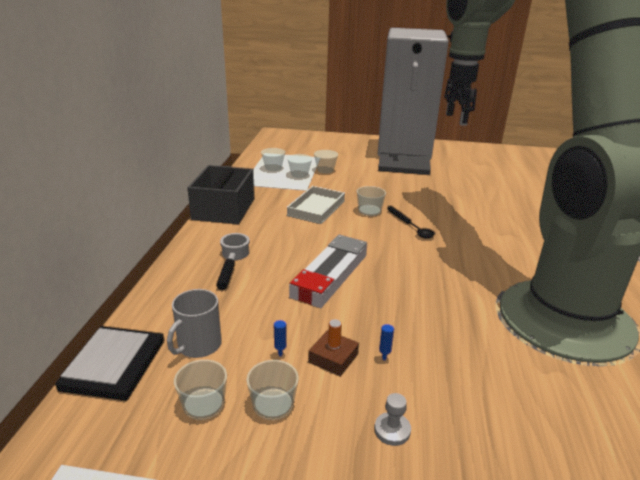

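View pics/top0.png

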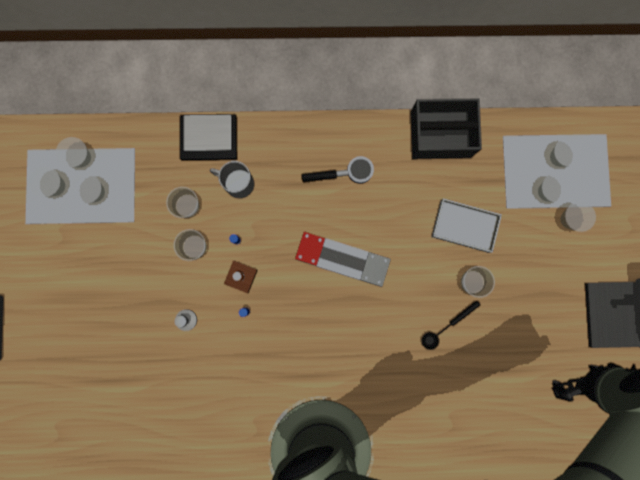

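The side view shows the orange post in its dark block at about (335,335). The look-alikes are blue posts at (280,338) and (387,341), and the tamper at (395,415). In the top view they are the orange post at (238,276), blue posts at (235,239) and (244,312), and the tamper at (185,320). The orange post in the wooden block is the one to take. Next I'll measure and check crops.

```bash
cat > h.py <<'E'
import numpy as np, cv2
from workcell import bot, viewer
def ray(n,u,v):
    c=viewer.camera_info(n); R=c["R"]; C=-R.T@c["t"]
    return C, R.T@np.linalg.inv(c["K"])@np.array([u,v,1.])
def plane(n,u,v,z):
    C,d=ray(n,u,v); return C+d*(z-C[2])/d[2]
def proj(n,X):
    c=viewer.camera_info(n); p=c["K"]@(c["R"]@np.asarray(X,float)+c["t"]); return p[:2]/p[2]
def tri(a,b):
    (C1,d1),(C2,d2)=ray("side",*a),ray("top",*b)
    d1=d1/np.linalg.norm(d1);d2=d2/np.linalg.norm(d2)
    s=np.linalg.lstsq(np.c_[d1,-d2],C2-C1,rcond=None)[0]
    p,q=C1+s[0]*d1,C2+s[1]*d2
    return (p+q)/2,np.linalg.norm(p-q)
E
python3 - <<'E'
from h import *
a=cv2.imread("pics/side0.png"); b=cv2.imread("pics/top0.png")
cr=cv2.resize(a[225:385,260:410],None,fx=3.6,fy=3.6,interpolation=cv2.INTER_CUBIC)
cv2.imwrite("pics/c1.png",cr)
cr=cv2.resize(b[220:325,215:400],None,fx=4.2,fy=4.2,interpolation=cv2.INTER_CUBIC)
cv2.imwrite("pics/c2.png",cr)
for nm,im,z in(("side",a,0),("top",b,0)):
    hsv=cv2.cvtColor(im,cv2.COLOR_BGR2HSV)
    for cn,m in(("orange",cv2.inRange(hsv,(5,190,90),(14,255,255))),("red",cv2.inRange(hsv,(0,180,110),(4,255,255))|cv2.inRange(hsv,(175,180,110),(180,255,255)))):
        n,_,st,ce=cv2.connectedComponentsWithStats(m)
        for i in range(1,n):
            if st[i,4]>15: print(nm,cn,st[i],ce[i])
E
```

```text
side orange [328 327  13  20 206] [333.95145631 336.75242718]
side red [291 272  42  21 483] [311.40165631 281.40993789]
top red [296 233  28  32 502] [309.62549801 248.23505976]
```

View pics/c1.png

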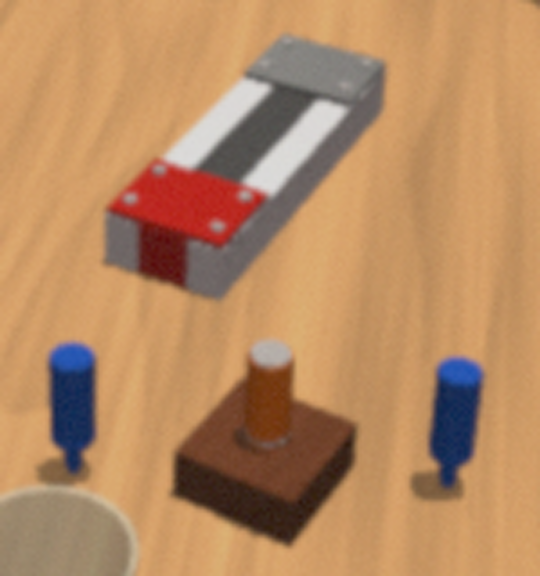

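View pics/c2.png

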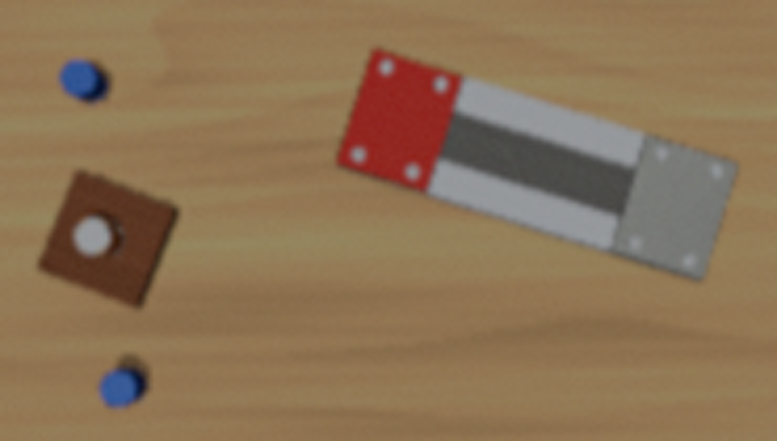

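Run:
```python
from h import *
a=cv2.imread("pics/side0.png"); b=cv2.imread("pics/top0.png")
for n in("side","top"):
    print(n,ray(n,320,240)[0].round(3))
hsv=cv2.cvtColor(b,cv2.COLOR_BGR2HSV)
print(hsv[248,310],hsv[268,375],hsv[258,343],hsv[252,343],hsv[225,330],hsv[276,237],hsv[283,245])
m=np.zeros(b.shape[:2],np.uint8)
roi=(slice(225,295),slice(285,400))
low=cv2.inRange(hsv,(0,0,0),(180,60,255))|cv2.inRange(hsv,(0,170,60),(6,255,255))|cv2.inRange(hsv,(172,170,60),(180,255,255))
m[roi]=low[roi]
k=np.ones((3,3),np.uint8); m=cv2.morphologyEx(m,cv2.MORPH_CLOSE,np.ones((5,5),np.uint8))
cs,_=cv2.findContours(m,0,cv2.CHAIN_APPROX_NONE); c=max(cs,key=cv2.contourArea)
r=cv2.minAreaRect(c); bx=cv2.boxPoints(r); print(r,bx)
# map contour px centers to z=.042 plane and use minAreaRect in mm
P=np.array([plane("top",*p[0],0.040)[:2]*1000 for p in c],np.float32)
r2=cv2.minAreaRect(P); print("mm",r2)
# red centroid & grey centroid via red mask
red=cv2.inRange(hsv,(0,150,60),(6,255,255))|cv2.inRange(hsv,(172,150,60),(180,255,255))
mm=np.zeros_like(m); mm[roi]=red[roi]; mo=cv2.moments(mm,True); rc=(mo['m10']/mo['m00'],mo['m01']/mo['m00']); print("red",rc,plane("top",*rc,.042),mo['m00'])
cr=b[225:295,285:400]; 
# dark strip
dk=np.zeros_like(m); d=cv2.inRange(hsv,(0,0,0),(180,70,105)); dk[roi]=d[roi]&m[roi]; dk=cv2.morphologyEx(dk,cv2.MORPH_OPEN,k)
cs,_=cv2.findContours(dk,0,cv2.CHAIN_APPROX_NONE)
for c in cs:
    if cv2.contourArea(c)>60:
        P=np.array([plane("top",*p[0],0.036)[:2]*1000 for p in c],np.float32); mo=cv2.moments(c); u,v=mo['m10']/mo['m00'],mo['m01']/mo['m00']
        print("strip",cv2.contourArea(c),(u,v),plane("top",u,v,.036),cv2.minAreaRect(P))
# block
bl=cv2.inRange(hsv,(0,90,20),(14,255,115)); q=np.zeros_like(m); q[250:300,215:265]=bl[250:300,215:265]
q=cv2.morphologyEx(q,cv2.MORPH_CLOSE,np.ones((9,9),np.uint8))
cs,_=cv2.findContours(q,0,cv2.CHAIN_APPROX_NONE); c=max(cs,key=cv2.contourArea)
P=np.array([plane("top",*p[0],0.03)[:2]*1000 for p in c],np.float32); print("block",cv2.minAreaRect(P))
# post top
w=cv2.inRange(hsv,(0,0,140),(180,70,255)); q=np.zeros_like(m); q[262:290,222:252]=w[262:290,222:252]
mo=cv2.moments(q,True); tu=(mo['m10']/mo['m00'],mo['m01']/mo['m00']); print("top",tu,mo['m00'],plane("top",*tu,.085))
hs=cv2.cvtColor(a,cv2.COLOR_BGR2HSV)
w=cv2.inRange(hs,(0,0,130),(180,80,255)); q=np.zeros_like(m); q[316:330,325:345]=w[316:330,325:345]
mo=cv2.moments(q,True); su=(mo['m10']/mo['m00'],mo['m01']/mo['m00']); print("sidetop",su,mo['m00'],plane("side",*su,.085),tri(su,tu))
```

```text
side [0.408 0.945 0.678]
top [0.433 0.002 1.454]
[  2 198 147] [ 45   8 122] [18 17 75] [108  10 129] [ 17 110 148] [110  10 156] [  9 159  90]
((342.6309509277344, 258.75189208984375), (91.19261932373047, 30.364078521728516), 17.52556800842285) [[294.5793  259.49875]
 [303.72287 230.54408]
 [390.6826  258.00504]
 [381.53903 286.95972]]
mm ((518.66064453125, -70.08035278320312), (248.07650756835938, 82.85122680664062), 71.47547912597656)
red (309.50440917107585, 248.4162257495591) [0.54838642 0.01933171 0.042     ] 567.0
strip 458.5 (343.047619047619, 258.8040712468193) [ 0.5186728  -0.07158447  0.036     ] ((518.804931640625, -71.224853515625), (123.51399993896484, 31.167049407958984), 70.96697998046875)
block ((476.845703125, 209.31788635253906), (71.00714874267578, 69.8158187866211), 67.67646026611328)
top (236.41463414634146, 275.9756097560976) 41.0 [0.47616396 0.21133256 0.085     ]
sidetop (334.8, 322.65714285714284) 70.0 [0.4740673  0.20858326 0.085     ] (array([0.47498079, 0.21096924, 0.08691514]), np.float64(0.002246960146314952))
```

{"method": "move_arm", "body": {"plan": [[0.81, -0.55, 0, 0, 0, 0], [0.81, -0.55, 0, 0, 0, 0], [0.81, -0.55, 0, 0, 0, 0], [0.81, -0.55, 0, 0, 0, 0], [0.81, -0.55, 0, 0, 0, 0]], "claw": -0.2, "force": 60}}

```text
clock: 0.6
position: [0.2943, -0.482, 0.231]
tool_rot: [-3.141, 0.0, 0.367]
force: [0.7, -0.3, -0.5]
grip_width: 0.0512
```

{"method": "move_arm", "body": {"plan": [[0.81, -0.55, 0, 0, 0, 0], [0.81, -0.55, 0, 0, 0, 0], [0.81, -0.55, 0, 0, 0, 0], [0.81, -0.55, 0, 0, 0, 0], [0.81, -0.55, 0, 0, 0, 0]]}}

```text
clock: 1.1
position: [0.3642, -0.3815, 0.2311]
tool_rot: [-3.141, 0.0, 0.367]
force: [-0.1, -0.6, -1.0]
grip_width: 0.0512
```

{"method": "move_arm", "body": {"plan": [[0.81, -0.55, 0, 0, 0, 0], [0.81, -0.55, 0, 0, 0, 0], [0.81, -0.55, 0, 0, 0, 0], [0.81, -0.55, 0, 0, 0, 0]]}}

```text
clock: 1.5
position: [0.4201, -0.3011, 0.2311]
tool_rot: [-3.141, 0.0, 0.367]
force: [-0.1, -0.5, -0.3]
grip_width: 0.0513
```

```bash
cat >> h.py <<'E'
from scipy.spatial.transform import Rotation as Ro
def rows(target,yaw,n):
    "n equal-ish rows from the present pose to target xyz, yaw, tool down; prints tool-axis numbers"
    s=bot.observe(); p=s["position"]; R=Ro.from_euler("xyz",s["tool_rot"])
    y0=s["tool_rot"][2]; d=(np.asarray(target)-p)/n; dy=(yaw-y0+np.pi)%(2*np.pi)-np.pi
    print("pos",p.round(4),"rot",s["tool_rot"].round(4),"q",s["qpos"].round(3),"w",round(s["grip_width"],4),"t",round(s["clock"],2))
    for i in range(n):
        Ra=Ro.from_euler("xyz",[np.pi,0,y0+dy*i/n]); Rb=Ro.from_euler("xyz",[np.pi,0,y0+dy*(i+1)/n])
        print((Ra.inv().apply(d)/.025).round(3).tolist(),((Ra.inv()*Rb).as_rotvec()/np.pi).round(4).tolist())
E
python3 -c "
from h import *
rows([.476,.211,.2],2.816,22)"
```

```text
pos [ 0.4201 -0.3011  0.2311] rot [-3.1413e+00  3.0000e-04  3.6670e-01] q [ 0.612  0.353 -0.134  1.877  0.058  0.915 -0.754] w 0.0513 t 1.5
[0.429, -0.833, 0.057] [0.0, 0.0, -0.0354]
[0.519, -0.78, 0.057] [0.0, 0.0, -0.0354]
[0.602, -0.718, 0.057] [0.0, 0.0, -0.0354]
[0.678, -0.646, 0.057] [0.0, 0.0, -0.0354]
[0.746, -0.567, 0.057] [-0.0, 0.0, -0.0354]
[0.804, -0.48, 0.057] [-0.0, 0.0, -0.0354]
[0.852, -0.388, 0.057] [0.0, 0.0, -0.0354]
[0.89, -0.291, 0.057] [0.0, 0.0, -0.0354]
[0.917, -0.19, 0.057] [-0.0, 0.0, -0.0354]
[0.933, -0.087, 0.057] [0.0, 0.0, -0.0354]
[0.937, 0.017, 0.057] [0.0, 0.0, -0.0354]
[0.929, 0.121, 0.057] [0.0, 0.0, -0.0354]
[0.91, 0.223, 0.057] [-0.0, 0.0, -0.0354]
[0.879, 0.323, 0.057] [0.0, 0.0, -0.0354]
[0.838, 0.419, 0.057] [0.0, 0.0, -0.0354]
[0.786, 0.509, 0.057] [0.0, 0.0, -0.0354]
[0.725, 0.593, 0.057] [0.0, 0.0, -0.0354]
[0.654, 0.67, 0.057] [0.0, 0.0, -0.0354]
[0.576, 0.739, 0.057] [0.0, 0.0, -0.0354]
[0.49, 0.798, 0.057] [-0.0, 0.0, -0.0354]
[0.399, 0.848, 0.057] [0.0, 0.0, -0.0354]
[0.302, 0.887, 0.057] [0.0, 0.0, -0.0354]
```

{"method": "move_arm", "body": {"plan": [[0.43, -0.83, 0.06, 0, 0, -0.035], [0.52, -0.78, 0.06, 0, 0, -0.035], [0.6, -0.72, 0.06, 0, 0, -0.035], [0.68, -0.65, 0.06, 0, 0, -0.035], [0.75, -0.57, 0.06, 0, 0, -0.035]]}}

```text
clock: 2.0
position: [0.4326, -0.1845, 0.2236]
tool_rot: [-3.141, 0.0, 0.921]
force: [-0.2, 0.1, 0.6]
grip_width: 0.0514
```

{"method": "move_arm", "body": {"plan": [[0.8, -0.48, 0.06, 0, 0, -0.035], [0.85, -0.39, 0.06, 0, 0, -0.035], [0.89, -0.29, 0.06, 0, 0, -0.035], [0.92, -0.19, 0.06, 0, 0, -0.035], [0.93, -0.09, 0.06, 0, 0, -0.035]]}}

```text
clock: 2.5
position: [0.4463, -0.0684, 0.2161]
tool_rot: [-3.141, 0.0, 1.471]
force: [0.5, -0.7, -0.4]
grip_width: 0.0514
```

{"method": "move_arm", "body": {"plan": [[0.94, 0.02, 0.06, 0, 0, -0.035], [0.93, 0.12, 0.06, 0, 0, -0.035], [0.91, 0.22, 0.06, 0, 0, -0.035], [0.88, 0.32, 0.06, 0, 0, -0.035], [0.84, 0.42, 0.06, 0, 0, -0.035]]}}

```text
clock: 3.0
position: [0.4609, 0.0479, 0.2087]
tool_rot: [-3.141, -0.0, 2.021]
force: [0.3, -0.5, 0.1]
grip_width: 0.0511
```

```bash
python3 -c "
from h import *
rows([.476,.211,.15],2.816,8)"
```

```text
pos [0.4609 0.0479 0.2087] rot [-3.1414 -0.      2.0205] q [ 0.269  0.348 -0.619  2.011  0.264  0.861 -0.045] w 0.0511 t 3.0
[0.702, 0.423, 0.293] [0.0, 0.0, -0.0317]
[0.656, 0.49, 0.293] [0.0, 0.0, -0.0317]
[0.604, 0.553, 0.293] [-0.0, 0.0, -0.0317]
[0.547, 0.61, 0.293] [0.0, 0.0, -0.0317]
[0.483, 0.661, 0.293] [-0.0, 0.0, -0.0317]
[0.415, 0.706, 0.293] [-0.0, 0.0, -0.0317]
[0.343, 0.744, 0.293] [0.0, 0.0, -0.0317]
[0.268, 0.774, 0.293] [0.0, 0.0, -0.0317]
```

{"method": "move_arm", "body": {"plan": [[0.7, 0.42, 0.29, 0, 0, -0.032], [0.66, 0.49, 0.29, 0, 0, -0.032], [0.6, 0.55, 0.29, 0, 0, -0.032], [0.55, 0.61, 0.29, 0, 0, -0.032], [0.48, 0.66, 0.29, 0, 0, -0.032]]}}

```text
clock: 3.5
position: [0.4705, 0.1496, 0.1721]
tool_rot: [-3.141, -0.0, 2.523]
force: [0.7, 0.7, 0.5]
grip_width: 0.051
```

{"method": "move_arm", "body": {"plan": [[0.42, 0.71, 0.29, 0, 0, -0.032], [0.34, 0.74, 0.29, 0, 0, -0.032], [0.27, 0.77, 0.29, 0, 0, -0.032], [0, 0, 0, 0, 0, 0]]}}

```text
clock: 3.9
position: [0.4753, 0.2123, 0.1499]
tool_rot: [3.141, -0.002, 2.826]
force: [-0.9, -0.3, -0.0]
grip_width: 0.0513
```

Run:
```python
from h import *
rows([.4755,.211,.043],2.816,5)
for n in("side","top"):
    im=viewer.grab_frame(n)[:,:,::-1]
    c=im[200:400,240:440] if n=="side" else im[200:340,170:370]
    cv2.imwrite(f"pics/{n}1.png",cv2.resize(c,None,fx=3,fy=3,interpolation=cv2.INTER_CUBIC))
```

```text
pos [0.4753 0.2123 0.1499] rot [ 3.1409e+00 -1.9000e-03  2.8262e+00] q [ 0.026  0.567 -0.762  1.922  0.51   0.857  0.252] w 0.0513 t 3.9
[-0.005, -0.009, 0.855] [0.0, -0.0, 0.0007]
[-0.005, -0.009, 0.855] [-0.0, -0.0, 0.0007]
[-0.005, -0.009, 0.855] [0.0, -0.0, 0.0007]
[-0.005, -0.009, 0.855] [0.0, -0.0, 0.0007]
[-0.005, -0.009, 0.855] [-0.0, -0.0, 0.0007]
```

View pics/side1.png

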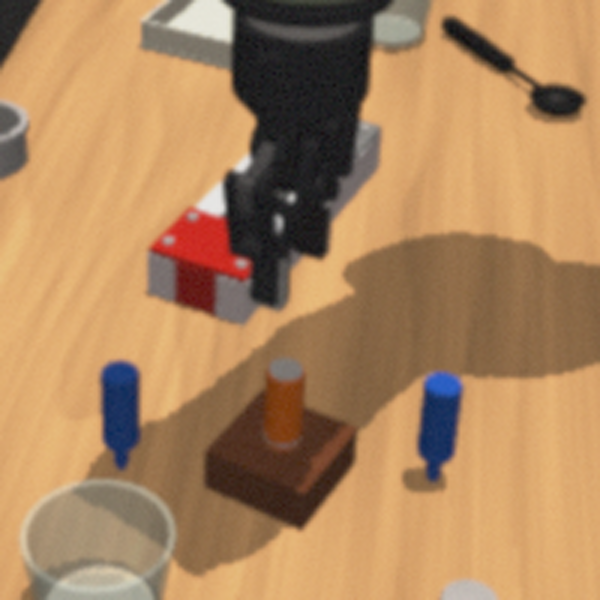

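View pics/top1.png

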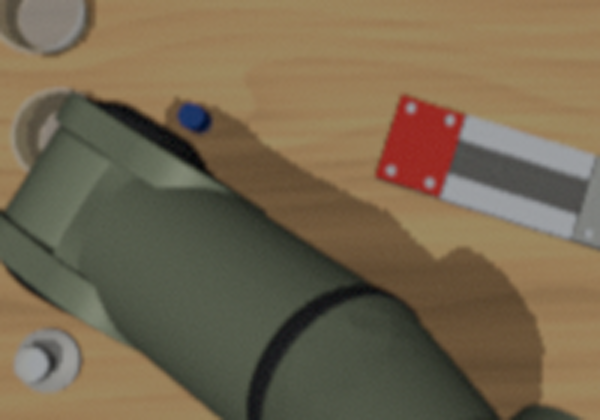

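{"method": "move_arm", "body": {"plan": [[0, -0.01, 0.86, 0, 0, 0.001], [0, -0.01, 0.86, 0, 0, 0.001], [0, -0.01, 0.86, 0, 0, 0.001], [0, -0.01, 0.86, 0, 0, 0], [0, -0.01, 0.86, 0, 0, 0]]}}

```text
clock: 4.5
position: [0.4758, 0.2075, 0.0428]
tool_rot: [-3.141, 0.001, 2.808]
force: [0.6, 0.8, -0.3]
grip_width: 0.0512
```

Run:
```python
from h import *
rows([.4755,.211,.043],2.816,1)
im=viewer.grab_frame("side")[:,:,::-1]
cv2.imwrite("pics/side2.png",cv2.resize(im[260:400,260:420],None,fx=4,fy=4,interpolation=cv2.INTER_CUBIC))
```

```text
pos [0.4758 0.2075 0.0428] rot [-3.1412e+00  6.0000e-04  2.8080e+00] q [-0.072  0.72  -0.624  1.985  0.685  0.656  0.095] w 0.0512 t 4.5
[0.058, 0.127, -0.008] [0.0, 0.0, -0.0025]
```

View pics/side2.png

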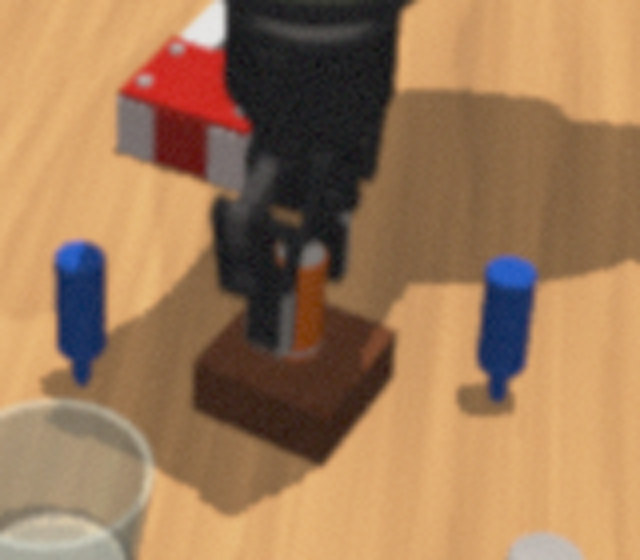

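Run:
```python
from h import *
f=lambda u:((u-np.array([260,260]))*4).round(1)
for X in([.4758,.2075,.043],[.4758+.0096,.2075+.0285,.046],[.4758-.0096,.2075-.0285,.046],[.4755,.211,.085],[.4755,.211,.03],[.4768,.2093,.03]): print(X,f(proj("side",X)))
im=viewer.grab_frame("side")[:,:,::-1]
cv2.imwrite("pics/side3.png",cv2.resize(im[300:360,300:360],None,fx=10,fy=10,interpolation=cv2.INTER_CUBIC))
```

```text
[0.4758, 0.2075, 0.043] [292.1 319.8]
[0.4854, 0.236, 0.046] [263.5 353.2]
[0.4662, 0.179, 0.046] [319.8 278.3]
[0.4755, 0.211, 0.085] [295.4 253.6]
[0.4755, 0.211, 0.03] [290.7 346.2]
[0.4768, 0.2093, 0.03] [288.4 343.4]
```

View pics/side3.png

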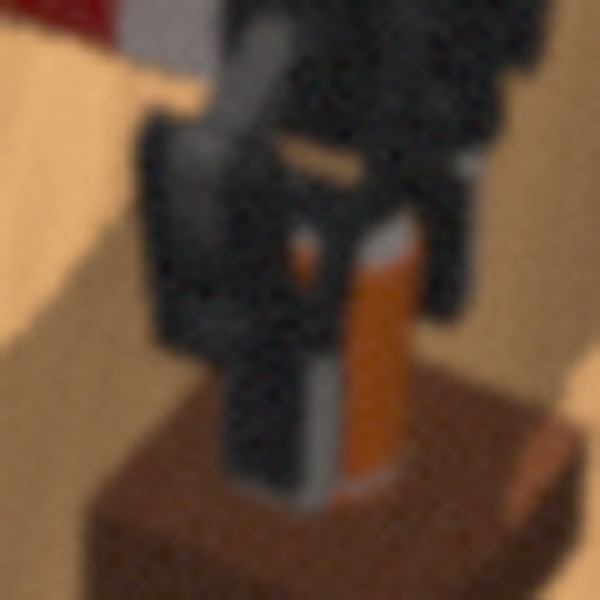

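{"method": "move_arm", "body": {"plan": [[0.06, 0.085, 0, 0, 0, -0.002], [0, 0, 0, 0, 0, 0]]}}

```text
clock: 4.8
position: [0.4753, 0.2116, 0.0445]
tool_rot: [3.141, 0.001, 2.817]
force: [0.1, 0.0, 1.1]
grip_width: 0.0508
```

{"method": "move_arm", "body": {"plan": [[0, 0, 0, 0, 0, 0], [0, 0, 0, 0, 0, 0], [0, 0, 0, 0, 0, 0], [0, 0, 0, 0, 0, 0], [0, 0, 0, 0, 0, 0]], "claw": 1, "force": 60}}

```text
clock: 5.3
position: [0.4753, 0.2112, 0.0441]
tool_rot: [3.141, 0.001, 2.817]
force: [-1.7, -2.2, 12.2]
grip_width: 0.0226
```

{"method": "move_arm", "body": {"plan": [[0, 0, -0.2, 0, 0, 0], [0, 0, -0.4, 0, 0, 0], [0, 0, -0.8, 0, 0, 0], [0, 0, -0.8, 0, 0, 0], [0, 0, -0.8, 0, 0, 0]]}}

```text
clock: 5.8
position: [0.4747, 0.2113, 0.1198]
tool_rot: [3.141, -0.0, 2.817]
force: [0.5, 1.0, -1.3]
grip_width: 0.0229
```

{"method": "move_arm", "body": {"plan": [[0, 0, -0.8, 0, 0, 0], [0, 0, -0.4, 0, 0, 0], [0, 0, 0, 0, 0, 0], [0, 0, 0, 0, 0, 0]]}}

```text
clock: 6.2
position: [0.4748, 0.211, 0.148]
tool_rot: [-3.141, -0.0, 2.817]
force: [0.5, -0.9, -1.8]
grip_width: 0.0225
```

Run:
```python
from h import *
# target over red_start: rail axis
c=np.array([.5187,-.0713]); a=np.array([.319,.948]); 
print(c+a*.047)
im=viewer.grab_frame("side")[:,:,::-1]
cv2.imwrite("pics/side4.png",cv2.resize(im[220:370,240:420],None,fx=4,fy=4,interpolation=cv2.INTER_CUBIC))
s=bot.observe(); print(s)
```

```text
[ 0.533693 -0.026744]
{'clock': 6.25, 'qpos': array([ 0.0240044 ,  0.5678549 , -0.75800001,  1.92646609,  0.51371847,
        0.85113327,  0.24034682]), 'qd': array([-0.00322056,  0.00491535,  0.00192749,  0.00211196, -0.00296106,
        0.00056524,  0.00083988]), 'joint_efforts': array([ 2.82045733e-01, -8.20156217e+01, -1.33742326e+01, -2.92175692e+01,
       -1.42912017e-02,  2.41271354e-02,  2.29198218e-02]), 'position': array([0.47454338, 0.21094868, 0.14761244]), 'tool_rot': array([-3.14097574e+00, -6.50257926e-04,  2.81712039e+00]), 'force': array([-0.65611563,  0.37765649, -1.6738946 ]), 'moment': array([-0.00451505, -0.06453266,  0.01761682]), 'grip_width': 0.022847111981470068}
```

View pics/side4.png

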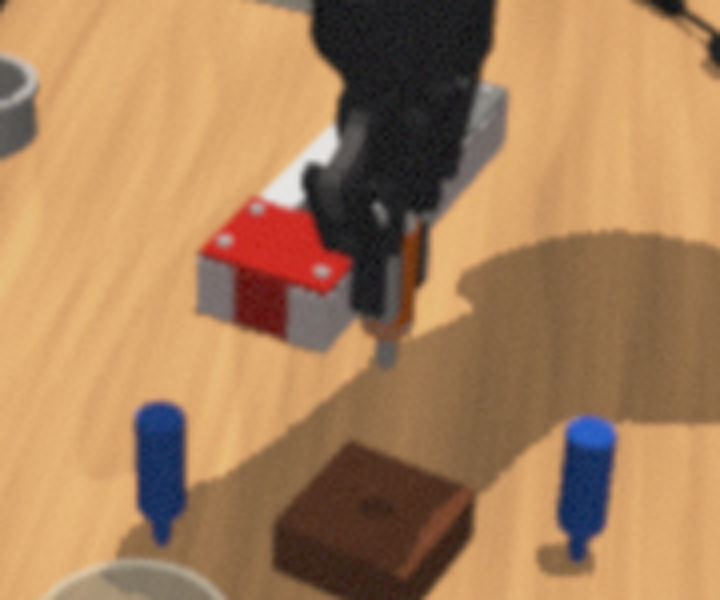

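Run:
```python
from h import *
im=cv2.imread("pics/side4.png")
cv2.imwrite("pics/side4b.png",cv2.resize(im[180:380,300:500],None,fx=3,fy=3,interpolation=cv2.INTER_CUBIC))
g=lambda x,y:(240+(x+.5)/4-.5,220+(y+.5)/4-.5)
print("tip",plane("side",*g(387,366),.1113), "hole", plane("side",*g(376,507),.03))
print("pin top",plane("side",*g(390,335),.1113+.022))
for X in([.4745,.211,.1113],[.4745,.211,.1333],[.4745,.211,.188]): 
  u=proj("side",X); print(((u-[240,220])*4).round(1))
```

```text
tip [0.47235009 0.20832331 0.1113    ] hole [0.47379025 0.21020385 0.03      ]
pin top [0.47121554 0.21461178 0.1333    ]
[380.  367.6]
[382.1 327.8]
[387.5 224.7]
```

View pics/side4b.png

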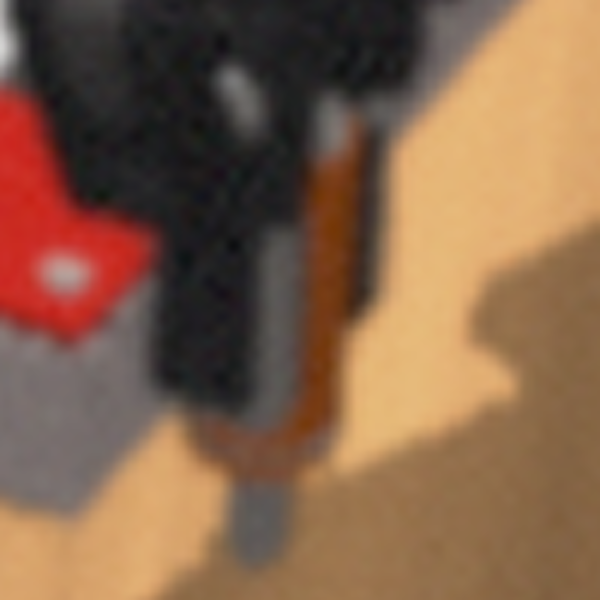

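Run:
```python
from h import *
a=cv2.imread("pics/side0.png"); hsv=cv2.cvtColor(a,cv2.COLOR_BGR2HSV)
print(hsv[265,330],hsv[256,340])
m=np.zeros(a.shape[:2],np.uint8)
d=cv2.inRange(hsv,(0,0,0),(180,80,95)); m[240:285,305:355]=d[240:285,305:355]
n,l,st,ce=cv2.connectedComponentsWithStats(m)
for i in range(1,n):
    if st[i,4]>50: print(st[i],ce[i])
i=1+np.argmax(st[1:,4]); cs,_=cv2.findContours((l==i).astype(np.uint8),0,cv2.CHAIN_APPROX_NONE)
P=np.array([plane("side",*p[0],.036)[:2]*1000 for p in cs[0]],np.float32); r=cv2.minAreaRect(P); print("strip side",r, plane("side",*ce[i],.036))
# aluminium+strip+caps outline corners on side: full rail mask top
red=cv2.inRange(hsv,(0,150,120),(6,255,255))|cv2.inRange(hsv,(172,150,120),(180,255,255)); q=np.zeros_like(m); q[260:300,285:340]=red[260:300,285:340]
n,l,st,ce=cv2.connectedComponentsWithStats(q); i=1+np.argmax(st[1:,4]); cs,_=cv2.findContours((l==i).astype(np.uint8),0,cv2.CHAIN_APPROX_NONE)
P=np.array([plane("side",*p[0],.042)[:2]*1000 for p in cs[0]],np.float32); print("red side",cv2.minAreaRect(P),plane("side",*ce[i],.042))
o=cv2.resize(a[230:310,280:380],None,fx=7,fy=7,interpolation=cv2.INTER_CUBIC)
c0=np.array([.5187,-.0713]);ax=np.array([.319,.948]);cx=np.array([.948,-.319])
for y in(-.062,0,.062):
  for x in(-.017,0,.017):
    X=np.r_[c0+ax*y+cx*x,.036]; u=(proj("side",X)-[280,230]+.5)*7; cv2.circle(o,tuple(int(t) for t in u),3,(0,255,0),-1)
cv2.imwrite("pics/o.png",o)
```

```text
[18 15 83] [20 18 84]
[316 248  33  27 303] [331.6369637  260.96039604]
strip side ((516.5703735351562, -81.83097076416016), (119.07608032226562, 31.55575942993164), 69.67965698242188) [ 0.51476721 -0.07845046  0.036     ]
red side ((546.0907592773438, 19.429298400878906), (65.53772735595703, 77.97312927246094), 71.67192077636719) [0.54656574 0.02187081 0.042     ]
```

View pics/o.png

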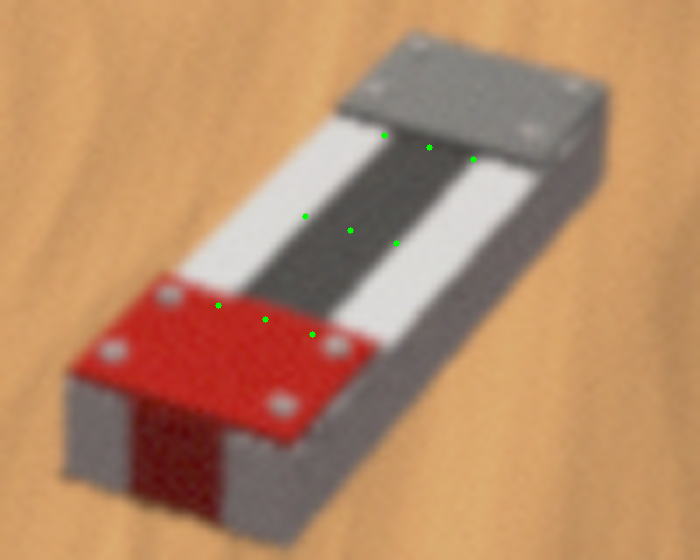

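```bash
cat >> h.py <<'E'
C0=np.array([.5187,-.0713]);AX=np.array([.319,.948]);CX=np.array([.948,-.319])
def railxy(p): d=np.asarray(p)[:2]-C0; return np.array([d@CX,d@AX])*1000
E
python3 - <<'E'
from h import *
for n,f in(("side","pics/side0.png"),("top","pics/top0.png")):
    g=cv2.GaussianBlur(cv2.cvtColor(cv2.imread(f),cv2.COLOR_BGR2GRAY).astype(np.float32),(0,0),.7)
    out=[]
    for y in np.arange(-45,46,7.5)/1000:
        xs=np.arange(-.035,.0351,.0005)
        uv=np.array([proj(n,np.r_[C0+AX*y+CX*x,.036]) for x in xs],np.float32)
        v=cv2.remap(g,uv[:,0].reshape(1,-1),uv[:,1].reshape(1,-1),cv2.INTER_LINEAR)[0]
        th=(v.min()+np.median(v[np.abs(xs)>.022]))/2
        k=np.where(v<th)[0]; out.append((y*1000,xs[k[0]]*1000,xs[k[-1]]*1000))
    o=np.array(out); mid=(o[:,1]+o[:,2])/2; print(n); print(np.c_[o,mid].round(1).tolist()); print(np.polyfit(o[:,0],mid,1))
E
```

```text
side
[[-45.0, -17.0, 14.5, -1.2], [-37.5, -17.5, 14.5, -1.5], [-30.0, -17.5, 14.5, -1.5], [-22.5, -17.5, 14.5, -1.5], [-15.0, -17.5, 15.0, -1.2], [-7.5, -17.5, 15.0, -1.2], [0.0, -17.5, 15.0, -1.2], [7.5, -17.0, 15.0, -1.0], [15.0, -17.0, 15.0, -1.0], [22.5, -17.0, 15.0, -1.0], [30.0, -17.5, 15.0, -1.2], [37.5, -17.5, 15.0, -1.2], [45.0, -17.5, 15.0, -1.2]]
[ 0.0032967 -1.25     ]Traceback (most recent call last):
  File "<stdin>", line 7, in <module>
  File "h.py", line 9, in proj
    c=viewer.camera_info(n); p=c["K"]@(c["R"]@np.asarray(X,float)+c["t"]); return p[:2]/p[2]
ValueError: time passes only in moves, steps and waits
```

```bash
sed -i 's/viewer.camera_info(n)/ci(n)/g' h.py; sed -i '2a import functools\nci=functools.lru_cache(None)(lambda n:viewer.camera_info(n))' h.py
python3 - <<'E'
from h import *
for n,f in(("top","pics/top0.png"),):
    g=cv2.GaussianBlur(cv2.cvtColor(cv2.imread(f),cv2.COLOR_BGR2GRAY).astype(np.float32),(0,0),.7)
    out=[]
    for y in np.arange(-45,46,7.5)/1000:
        xs=np.arange(-.035,.0351,.0005)
        uv=np.array([proj(n,np.r_[C0+AX*y+CX*x,.036]) for x in xs],np.float32)
        v=cv2.remap(g,uv[:,0].reshape(1,-1),uv[:,1].reshape(1,-1),cv2.INTER_LINEAR)[0]
        th=(v.min()+np.median(v[np.abs(xs)>.022]))/2
        k=np.where(v<th)[0]; out.append((y*1000,xs[k[0]]*1000,xs[k[-1]]*1000))
    o=np.array(out); mid=(o[:,1]+o[:,2])/2; print(n); print(np.c_[o,mid].round(1).tolist()); print(np.polyfit(o[:,0],mid,1))
s=bot.observe(); print(s["clock"])
tip=np.array([.4724,.2083]); tcp=s["position"][:2]
print("tip-tcp in rail axes mm (side cam)",(railxy(tip)-railxy(tcp)).round(2))
E
```

```text
top
[[-45.0, -16.0, 16.0, 0.0], [-37.5, -16.0, 16.0, 0.0], [-30.0, -16.0, 16.0, 0.0], [-22.5, -15.5, 16.0, 0.3], [-15.0, -16.0, 16.0, 0.0], [-7.5, -16.0, 16.5, 0.3], [0.0, -16.0, 16.5, 0.3], [7.5, -16.0, 16.5, 0.3], [15.0, -16.0, 16.5, 0.3], [22.5, -16.0, 16.0, 0.0], [30.0, -15.5, 16.5, 0.5], [37.5, -15.5, 16.0, 0.3], [45.0, -15.5, 16.5, 0.5]]
[0.0043956  0.19230769]
6.25
tip-tcp in rail axes mm (side cam) [-1.19 -3.19]
```

{"method": "move_arm", "body": {"plan": [[-0.53, -0.82, 0, 0, 0, 0], [-0.53, -0.82, 0, 0, 0, 0], [-0.53, -0.82, 0, 0, 0, 0], [-0.53, -0.82, 0, 0, 0, 0], [-0.53, -0.82, 0, 0, 0, 0]]}}

```text
clock: 6.75
position: [0.5046, 0.092, 0.1474]
tool_rot: [-3.141, -0.001, 2.817]
force: [0.1, 0.2, -1.3]
grip_width: 0.0225
```

{"method": "move_arm", "body": {"plan": [[-0.53, -0.82, 0, 0, 0, 0], [-0.53, -0.82, 0, 0, 0, 0], [-0.53, -0.82, 0, 0, 0, 0], [-0.53, -0.82, 0, 0, 0, 0], [-0.53, -0.82, 0, 0, 0, 0]]}}

```text
clock: 7.25
position: [0.5348, -0.0262, 0.1473]
tool_rot: [-3.141, -0.002, 2.817]
force: [0.1, -0.6, -1.8]
grip_width: 0.0222
```

{"method": "move_arm", "body": {"plan": [[0, 0, 0, 0, 0, 0], [0, 0, 0, 0, 0, 0]]}}

```text
clock: 7.45
position: [0.5347, -0.0254, 0.1475]
tool_rot: [3.142, -0.001, 2.817]
force: [0.1, 1.5, -1.2]
grip_width: 0.0228
```

Run:
```python
from h import *
s=bot.observe(); print(s["position"],s["tool_rot"],s["force"],railxy(s["position"]),s["qpos"].round(2))
im=viewer.grab_frame("side")[:,:,::-1]
cv2.imwrite("pics/side5raw.png",im); cv2.imwrite("pics/side5.png",cv2.resize(im[200:310,260:380],None,fx=5,fy=5,interpolation=cv2.INTER_CUBIC))
```

```text
[ 0.53465924 -0.02536214  0.14747523] [ 3.14156632e+00 -1.39252406e-03  2.81653440e+00] [ 0.10470738  1.49161643 -1.24295289] [ 0.47518438 48.6400857 ] [ 0.47  0.59 -0.74  1.89  0.51  0.87  0.72]
```

View pics/side5.png

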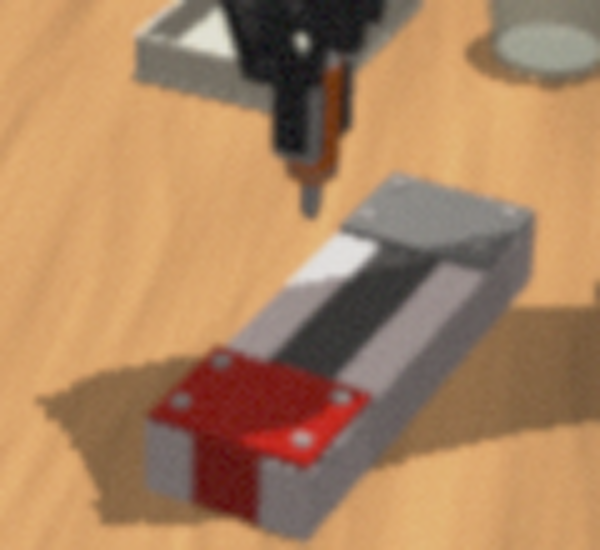

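Run:
```python
from h import *
im=cv2.imread("pics/side5raw.png")
cv2.imwrite("pics/side5b.png",cv2.resize(im[225:250,310:335],None,fx=20,fy=20,interpolation=cv2.INTER_CUBIC))
for u in((321.8,242.5),(321.8,243.),(322.3,242.5)): print(railxy(plane("side",*u,.1112)))
```

```text
[ 0.91491968 43.31159976]
[-0.07924407 45.27587431]
[-0.04361409 42.76543306]
```

View pics/side5b.png

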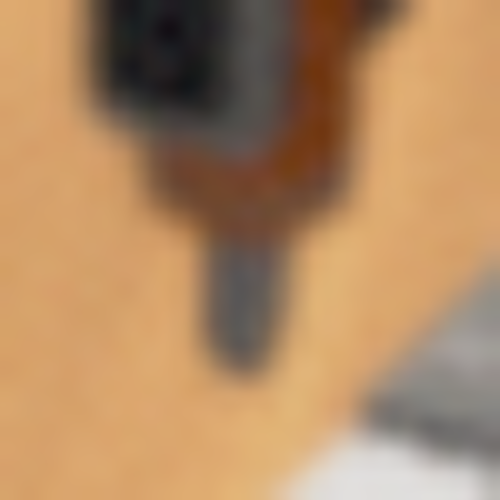

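{"method": "move_arm", "body": {"plan": [[0.05, 0, 0.6, 0, 0, 0], [0, 0, 0.6, 0, 0, 0], [0, 0, 0.6, 0, 0, 0], [0, 0, 0.6, 0, 0, 0], [0, 0, 0.2, 0, 0, 0]]}}

```text
clock: 8.0
position: [0.533, -0.0247, 0.0812]
tool_rot: [-3.141, -0.002, 2.818]
force: [0.4, -0.1, -1.3]
grip_width: 0.0229
```

{"method": "move_arm", "body": {"plan": [[0, 0, 0, 0, 0, 0], [0, 0, 0, 0, 0, 0]]}}

```text
clock: 8.2
position: [0.5341, -0.0247, 0.0835]
tool_rot: [3.141, 0.0, 2.817]
force: [-0.3, 1.3, -1.2]
grip_width: 0.0227
```

Run:
```python
from h import *
s=bot.observe(); print(s["position"],s["tool_rot"],s["force"],railxy(s["position"]))
im=viewer.grab_frame("side")[:,:,::-1]
cv2.imwrite("pics/side6raw.png",im); cv2.imwrite("pics/side6.png",cv2.resize(im[230:295,285:350],None,fx=9,fy=9,interpolation=cv2.INTER_CUBIC))
im=viewer.grab_frame("top")[:,:,::-1]
cv2.imwrite("pics/top6.png",cv2.resize(im[200:310,270:420],None,fx=4,fy=4,interpolation=cv2.INTER_CUBIC))
```

```text
[ 0.53410629 -0.02474329  0.08350881] [3.14134593e+00 2.34747384e-04 2.81735092e+00] [-0.34546452  1.2703528  -1.24314914] [-0.24642438 49.05037176]
```

View pics/side6.png

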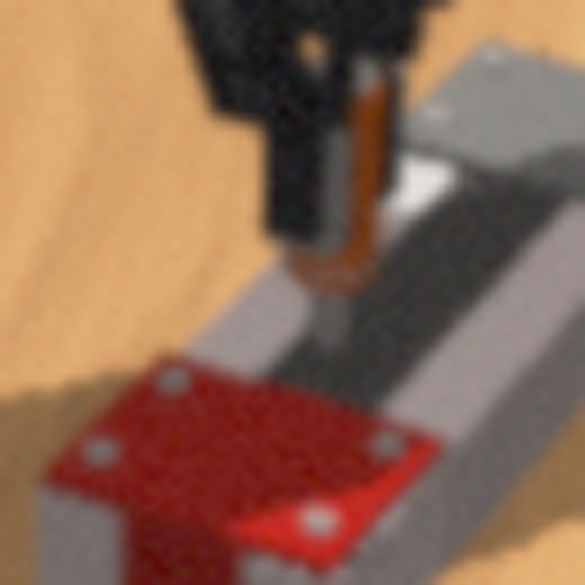

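View pics/top6.png

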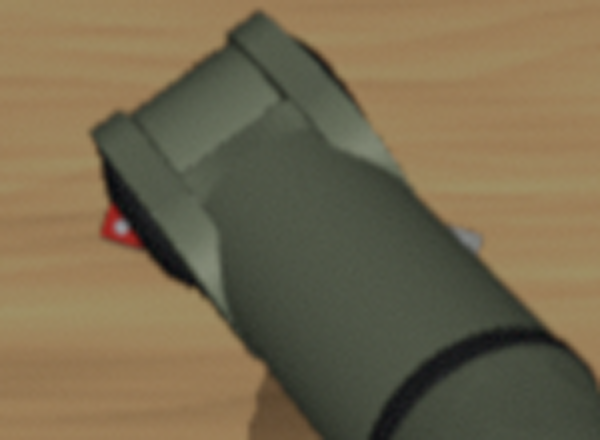

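Run:
```python
from h import *
print(railxy(plane("side",321.8,268.0,.0472)), railxy(plane("side",321.6,268.0,.0472)))
im=cv2.imread("pics/side6raw.png")
im=cv2.convertScaleAbs(im,alpha=2.0,beta=-60)
o=cv2.resize(im[255:285,305:345],None,fx=15,fy=15,interpolation=cv2.INTER_CUBIC)
for x in(-18.25,-1.25,15.75):
  for y in (40,47,54):
    u=(proj("side",np.r_[C0+AX*y/1000+CX*x/1000,.036])-[305,255]+.5)*15; cv2.circle(o,tuple(int(t) for t in u),3,(0,255,0),-1)
cv2.imwrite("pics/side6b.png",o)
```

```text
[-2.62765633 46.25920448] [-2.23364331 46.48141273]
```

View pics/side6b.png

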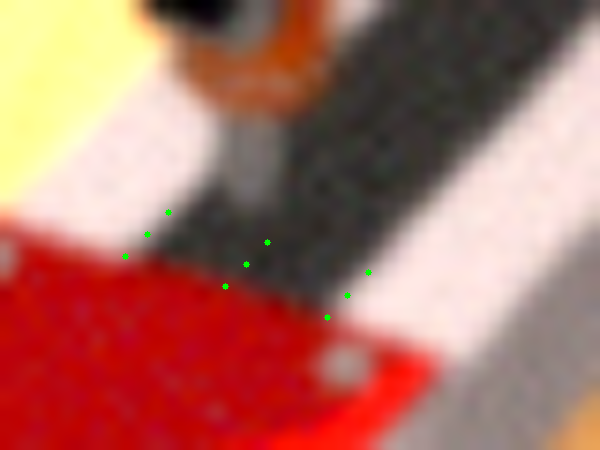

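{"method": "move_arm", "body": {"plan": [[0, 0, 0.16, 0, 0, 0], [0, 0, 0.16, 0, 0, 0], [0, 0, 0, 0, 0, 0], [0, 0, 0, 0, 0, 0]]}}

```text
clock: 8.7
position: [0.5338, -0.0249, 0.0752]
tool_rot: [-3.142, -0.0, 2.817]
force: [0.2, 0.0, -1.8]
grip_width: 0.0226
```

{"method": "move_arm", "body": {"plan": [[0, 0, 0.04, 0, 0, 0], [0, 0, 0.04, 0, 0, 0], [0, 0, 0, 0, 0, 0]]}}

```text
clock: 9.0
position: [0.5338, -0.0249, 0.0732]
tool_rot: [-3.142, -0.0, 2.817]
force: [-0.4, -0.4, -1.7]
grip_width: 0.0228
```

Tracking is about 1:1. Contact is expected at a TCP z of about 0.072, so I'll go down in small steps.

{"method": "move_arm", "body": {"plan": [[0, 0, 0.03, 0, 0, 0], [0, 0, 0, 0, 0, 0]]}}

```text
clock: 9.2
position: [0.5339, -0.0249, 0.0725]
tool_rot: [3.142, -0.0, 2.817]
force: [0.2, 0.4, -1.5]
grip_width: 0.0225
```

{"method": "move_arm", "body": {"plan": [[0, 0, 0.03, 0, 0, 0], [0, 0, 0, 0, 0, 0]]}}

```text
clock: 9.4
position: [0.5341, -0.0249, 0.072]
tool_rot: [-3.142, 0.0, 2.817]
force: [-1.5, -0.9, 4.6]
grip_width: 0.023
```

{"method": "move_arm", "body": {"plan": [[0, 0, 0.01, 0, 0, 0], [0, 0, 0, 0, 0, 0], [0, 0, 0, 0, 0, 0]]}}

```text
clock: 9.7
position: [0.5341, -0.0249, 0.072]
tool_rot: [-3.142, 0.001, 2.817]
force: [-1.9, -0.4, 8.6]
grip_width: 0.0227
```

{"method": "move_arm", "body": {"plan": [[0, -0.06, 0, 0, 0, 0], [0, -0.06, 0, 0, 0, 0], [0, 0, 0, 0, 0, 0]]}}

```text
clock: 10.0
position: [0.5336, -0.0271, 0.072]
tool_rot: [3.14, 0.001, 2.817]
force: [0.3, 3.6, 5.4]
grip_width: 0.0227
```

{"method": "move_arm", "body": {"plan": [[0, -0.06, 0, 0, 0, 0], [0, -0.06, 0, 0, 0, 0], [0, -0.06, 0, 0, 0, 0], [0, 0, 0, 0, 0, 0]]}}

```text
clock: 10.4
position: [0.5322, -0.0315, 0.072]
tool_rot: [3.14, 0.001, 2.817]
force: [1.0, 3.7, 6.2]
grip_width: 0.0223
```

{"method": "move_arm", "body": {"plan": [[0, -0.06, 0, 0, 0, 0], [0, -0.06, 0, 0, 0, 0], [0, 0, 0, 0, 0, 0]]}}

```text
clock: 10.7
position: [0.5312, -0.0344, 0.072]
tool_rot: [3.14, 0.001, 2.817]
force: [1.8, 3.2, 5.7]
grip_width: 0.0226
```

```bash
cat > st.py <<'E'
from h import *
s=bot.observe(); f=s["force"]; print("rail",railxy(s["position"]).round(2),"z",round(s["position"][2]*1000,2),"F x,y,z",(f[:2]@CX).round(1),(f[:2]@AX).round(1),(f[2]+1.6).round(1),"t",s["clock"])
E
python3 st.py
```

```text
rail [ 0.09 39.  ] z 72.03 F x,y,z 0.6 3.6 7.3 t 10.7
```

{"method": "move_arm", "body": {"plan": [[0, -0.06, 0, 0, 0, 0], [0, -0.06, 0, 0, 0, 0], [0, 0, 0, 0, 0, 0]]}}

```text
clock: 11.0
position: [0.5303, -0.0372, 0.072]
tool_rot: [3.14, 0.001, 2.817]
force: [1.0, 2.9, 5.9]
grip_width: 0.0225
```

{"method": "move_arm", "body": {"plan": [[0, -0.06, 0, 0, 0, 0], [0, -0.06, 0, 0, 0, 0], [0, 0, 0, 0, 0, 0]]}}

```text
clock: 11.3
position: [0.5293, -0.0401, 0.072]
tool_rot: [3.14, 0.001, 2.817]
force: [1.5, 3.7, 5.9]
grip_width: 0.0228
```

```bash
python3 st.py
```

```text
rail [ 0.09 32.97] z 72.0 F x,y,z 0.2 4.0 7.5 t 11.3
```

```bash
cat > look.py <<'E'
import sys
from h import *
im=viewer.grab_frame("side")[:,:,::-1]; n=sys.argv[1]
cv2.imwrite(f"pics/{n}raw.png",im)
im=cv2.convertScaleAbs(im,alpha=1.6,beta=-30)
o=cv2.resize(im[235:285,300:355],None,fx=12,fy=12,interpolation=cv2.INTER_CUBIC)
for x in(-18.25,-1.25,15.75):
  for y in range(-50,60,10):
    u=(proj("side",np.r_[C0+AX*y/1000+CX*x/1000,.036])-[300,235]+.5)*12; cv2.circle(o,tuple(int(t) for t in u),2,(0,255,0),-1)
cv2.imwrite(f"pics/{n}.png",o)
E
python3 look.py s7
```

```text
(no output)
```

View pics/s7.png

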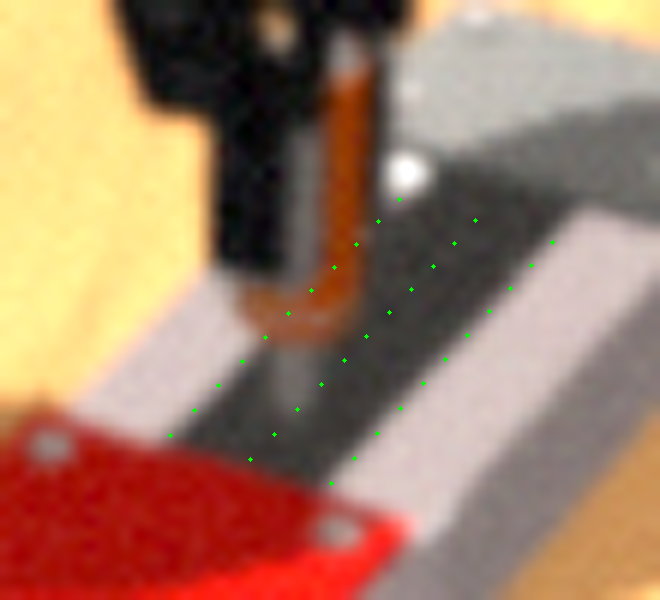

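{"method": "move_arm", "body": {"plan": [[-0.014, -0.05, 0, 0, 0, 0], [-0.014, -0.05, 0, 0, 0, 0], [0, 0, 0, 0, 0, 0]]}}

```text
clock: 11.65
position: [0.5291, -0.0425, 0.072]
tool_rot: [3.14, 0.001, 2.818]
force: [0.6, 4.0, 6.7]
grip_width: 0.0226
```

{"method": "move_arm", "body": {"plan": [[0, -0.05, 0, 0, 0, 0], [0, -0.05, 0, 0, 0, 0], [0, 0, 0, 0, 0, 0]]}}

```text
clock: 11.95
position: [0.5284, -0.045, 0.072]
tool_rot: [3.14, 0.001, 2.818]
force: [0.3, 3.3, 6.1]
grip_width: 0.0228
```

```bash
python3 st.py
```

```text
rail [ 0.75 28.05] z 72.01 F x,y,z -0.8 3.2 7.7 t 11.95
```

{"method": "move_arm", "body": {"plan": [[0, -0.05, 0, 0, 0, 0], [0, -0.05, 0, 0, 0, 0], [0, 0, 0, 0, 0, 0]]}}

```text
clock: 12.25
position: [0.5276, -0.0474, 0.072]
tool_rot: [3.14, 0.001, 2.817]
force: [0.7, 3.9, 5.9]
grip_width: 0.0228
```

{"method": "move_arm", "body": {"plan": [[0, -0.05, 0, 0, 0, 0], [0, -0.05, 0, 0, 0, 0], [0, 0, 0, 0, 0, 0]]}}

```text
clock: 12.55
position: [0.5261, -0.0505, 0.0716]
tool_rot: [-3.141, 0.0, 2.817]
force: [1.6, 2.4, 1.6]
grip_width: 0.0223
```

{"method": "move_arm", "body": {"plan": [[0, 0, 0.04, 0, 0, 0], [0, 0, 0, 0, 0, 0]]}}

```text
clock: 12.75
position: [0.5261, -0.0504, 0.0704]
tool_rot: [-3.141, -0.0, 2.817]
force: [1.3, 1.3, 1.9]
grip_width: 0.0228
```

```bash
python3 st.py
```

```text
rail [ 0.33 22.17] z 70.39 F x,y,z 0.9 1.6 3.5 t 12.75
```

{"method": "move_arm", "body": {"plan": [[0, -0.03, 0.04, 0, 0, 0], [0, 0, 0, 0, 0, 0]]}}

```text
clock: 12.95
position: [0.5257, -0.051, 0.0694]
tool_rot: [-3.142, -0.0, 2.817]
force: [1.2, 0.8, -0.2]
grip_width: 0.0224
```

```bash
python3 st.py
```

```text
rail [ 0.2  21.46] z 69.37 F x,y,z 0.9 1.1 1.4 t 12.95
```

{"method": "move_arm", "body": {"plan": [[0, 0, 0.06, 0, 0, 0], [0, 0, 0, 0, 0, 0]]}}

```text
clock: 13.15
position: [0.5257, -0.0511, 0.0678]
tool_rot: [-3.141, -0.0, 2.817]
force: [0.8, 0.5, 0.1]
grip_width: 0.0231
```

```bash
python3 st.py
```

```text
rail [ 0.18 21.42] z 67.83 F x,y,z 0.6 0.7 1.7 t 13.15
```

{"method": "move_arm", "body": {"plan": [[0, 0, 0.06, 0, 0, 0], [0, 0, 0.06, 0, 0, 0], [0, 0, 0, 0, 0, 0]]}}

```text
clock: 13.45
position: [0.5255, -0.0511, 0.0648]
tool_rot: [-3.141, -0.001, 2.817]
force: [-1.4, -0.1, 0.4]
grip_width: 0.0226
```

```bash
python3 st.py; python3 look.py s8
```

```text
rail [2.00e-02 2.13e+01] z 64.76 F x,y,z -1.3 -0.6 2.0 t 13.45
```

View pics/s8.png

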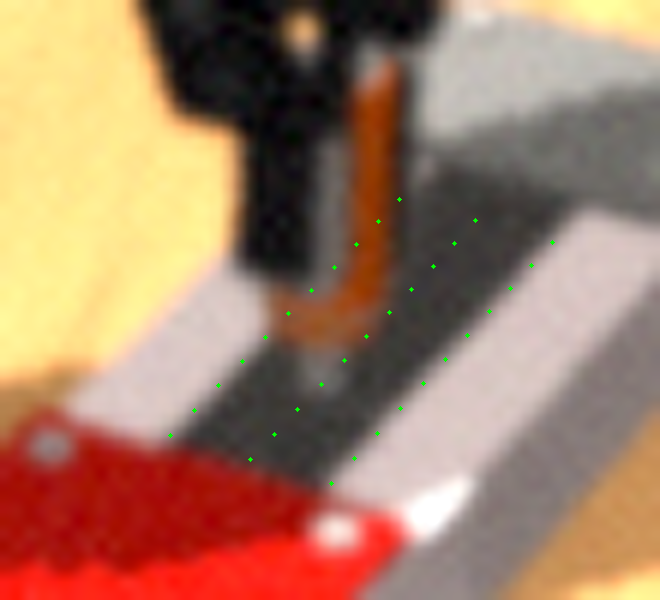

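{"method": "move_arm", "body": {"plan": [[0, 0, 0.06, 0, 0, 0], [0, 0, 0.06, 0, 0, 0], [0, 0, 0, 0, 0, 0]]}}

```text
clock: 13.8
position: [0.5256, -0.0511, 0.0618]
tool_rot: [-3.141, -0.001, 2.817]
force: [-2.8, -1.9, -0.2]
grip_width: 0.023
```

{"method": "move_arm", "body": {"plan": [[0, 0, 0.06, 0, 0, 0], [0, 0, 0.06, 0, 0, 0], [0, 0, 0, 0, 0, 0]]}}

```text
clock: 14.1
position: [0.5255, -0.0511, 0.0588]
tool_rot: [-3.141, -0.001, 2.817]
force: [-3.4, -2.8, 0.5]
grip_width: 0.0227
```

```bash
python3 st.py
```

```text
rail [ 0.05 21.32] z 58.81 F x,y,z -2.3 -3.7 2.1 t 14.1
```

{"method": "move_arm", "body": {"plan": [[0.008, -0.012, 0.06, 0, 0, 0], [0, 0, 0.06, 0, 0, 0], [0, 0, 0, 0, 0, 0]]}}

```text
clock: 14.4
position: [0.5255, -0.0512, 0.0559]
tool_rot: [-3.142, -0.0, 2.817]
force: [-2.5, -1.0, 1.3]
grip_width: 0.0227
```

```bash
python3 st.py
```

```text
rail [2.000e-02 2.125e+01] z 55.91 F x,y,z -2.1 -1.8 2.9 t 14.4
```

{"method": "move_arm", "body": {"plan": [[0, 0, 0.06, 0, 0, 0], [0, 0, 0.06, 0, 0, 0], [0, 0, 0, 0, 0, 0]]}}

```text
clock: 14.7
position: [0.5255, -0.0511, 0.0529]
tool_rot: [3.142, -0.0, 2.817]
force: [-2.8, -1.3, 0.7]
grip_width: 0.0226
```

```bash
python3 st.py
```

```text
rail [-0.  21.3] z 52.9 F x,y,z -2.3 -2.1 2.3 t 14.7
```

Expected bottom at a TCP z of about 0.050.

{"method": "move_arm", "body": {"plan": [[0, 0, 0.05, 0, 0, 0], [0, 0, 0.03, 0, 0, 0], [0, 0, 0, 0, 0, 0]]}}

```text
clock: 15.0
position: [0.5255, -0.0511, 0.051]
tool_rot: [3.142, -0.0, 2.817]
force: [-4.1, -1.0, 2.5]
grip_width: 0.0226
```

{"method": "move_arm", "body": {"plan": [[0, 0, 0.03, 0, 0, 0], [0, 0, 0, 0, 0, 0]]}}

```text
clock: 15.2
position: [0.5255, -0.0512, 0.0503]
tool_rot: [-3.142, -0.0, 2.817]
force: [-4.1, -1.4, 3.8]
grip_width: 0.0221
```

```bash
python3 st.py
```

```text
rail [ 0.07 21.26] z 50.28 F x,y,z -3.4 -2.7 5.4 t 15.2
```

{"method": "move_arm", "body": {"plan": [[0, 0, 0.02, 0, 0, 0], [0, 0, 0, 0, 0, 0]]}}

```text
clock: 15.4
position: [0.5256, -0.0512, 0.0501]
tool_rot: [-3.141, 0.0, 2.817]
force: [-6.5, -0.7, 13.5]
grip_width: 0.0227
```

```bash
python3 st.py; python3 look.py s9
```

```text
rail [ 0.09 21.27] z 50.14 F x,y,z -6.0 -2.8 15.1 t 15.4
```

View pics/s9.png

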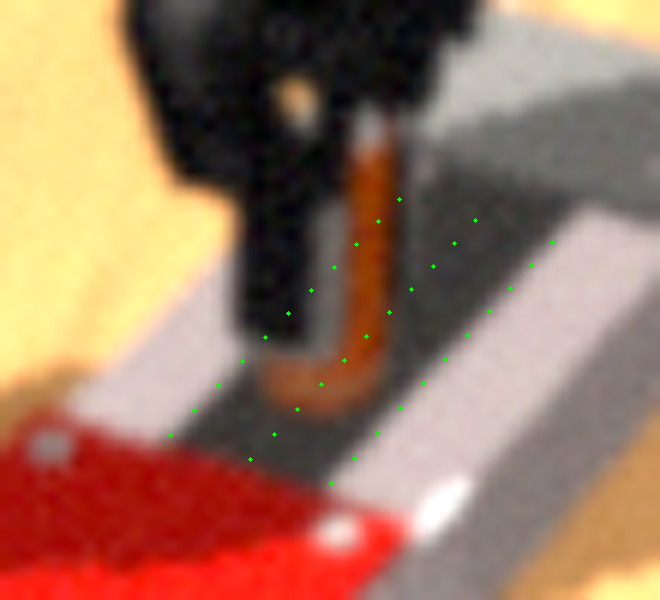

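{"method": "move_arm", "body": {"plan": [[0, 0, 0, 0, 0, 0], [0, 0, 0, 0, 0, 0], [0, 0, 0, 0, 0, 0], [0, 0, 0, 0, 0, 0]], "claw": 0}}

```text
clock: 15.85
position: [0.5257, -0.0511, 0.0498]
tool_rot: [3.141, 0.0, 2.817]
force: [-0.1, 0.4, 0.0]
grip_width: 0.0428
```

```bash
python3 st.py; python3 look.py s10
```

```text
rail [ 0.21 21.43] z 49.76 F x,y,z -0.2 0.3 1.6 t 15.85
```

View pics/s10.png

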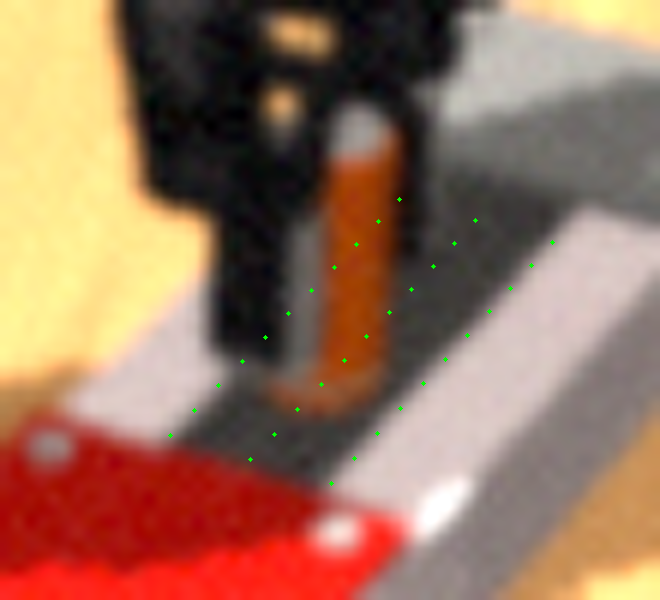

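The pads are free and the post stands. I'll raise straight up, slowly at first.

{"method": "move_arm", "body": {"plan": [[0, 0, -0.2, 0, 0, 0], [0, 0, -0.4, 0, 0, 0], [0, 0, -0.6, 0, 0, 0], [0, 0, -0.8, 0, 0, 0], [0, 0, -0.8, 0, 0, 0]]}}

```text
clock: 16.4
position: [0.5256, -0.0511, 0.1217]
tool_rot: [3.141, 0.0, 2.817]
force: [0.4, -1.1, 0.2]
grip_width: 0.0428
```

{"method": "move_arm", "body": {"plan": [[0, 0, -0.8, 0, 0, 0], [0, 0, -0.8, 0, 0, 0], [0, 0, -0.8, 0, 0, 0], [0, 0, 0, 0, 0, 0], [0, 0, 0, 0, 0, 0]]}}

```text
clock: 16.9
position: [0.5257, -0.0514, 0.1807]
tool_rot: [-3.142, 0.001, 2.817]
force: [-0.1, 0.3, 0.3]
grip_width: 0.0425
```

```bash
python3 st.py; python3 look.py s11
```

```text
rail [ 0.26 21.13] z 180.72 F x,y,z -0.2 0.2 1.9 t 16.9
```

View pics/s11.png

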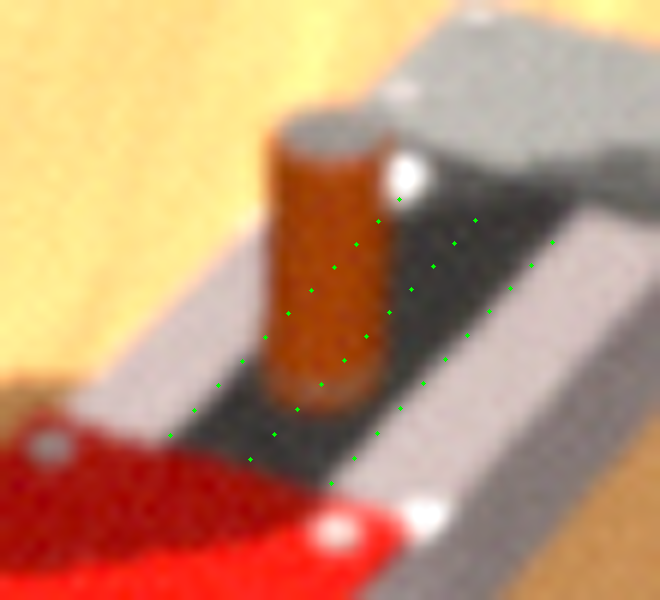

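Run:
```python
from h import *
g=lambda x,y:(300+(x+.5)/12-.5,235+(y+.5)/12-.5)
# top disc centre: mean of left/right edges at the top and the bottom of the visible cylinder
print("top",railxy(plane("side",*g(331,135),.091)),"base",railxy(plane("side",*g(324,381),.036)))
for z in(.036,.091):
    u=proj("side",np.r_[C0+AX*.0195+CX*-.00125,z]); print(z,((u-[300,235]+.5)*12).round(0))
a=cv2.imread("pics/side0.png").astype(int); b=cv2.imread("pics/s11raw.png")
cv2.imwrite("pics/s11full.png",b)
```

```text
top [-0.94749771 19.0813477 ] base [-1.3309797  18.70349238]
0.036 [322. 383.]
0.091 [332. 137.]
```

View pics/s11full.png

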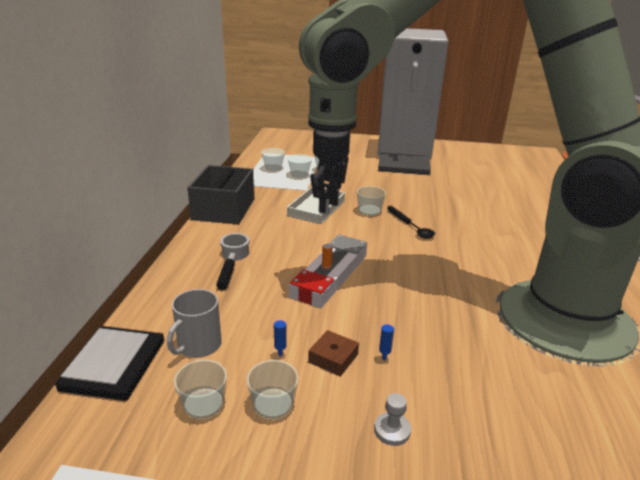

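The post stands upright at side pixel (327,256): its top and base centres agree within about 0.5 mm. The shoulder is on the strip, the bystanders are where they were, and the gripper is clear above. I'm handing in.

```bash
python3 -c "
from workcell import workorder
print(workorder.job_done())"
```

```text
the job is handed in; nothing more can be done
None
```

The orange post is in the rail's hidden socket, pressed fully home and released, and I handed the job in at about 17 s of robot time. No verdict is reported.

**What I did:** I lifted the post from its block and set its tip down on the strip about 47 mm from the rail's centre, beside the red cap. I then slid it towards the grey cap at about 7–8 N. The tip dropped in at about y = +20 mm. I pressed it down until the shoulder met the strip and the force rose, then opened the gripper and drew straight up.

**Last checks:**
- **Depth:** the tool went down 22.0 mm from first contact on the strip.
- **Force:** the highest downward press I read was about 15 N, with about 6 N sideways at the same moment. I read forces only at the end of each move, so short peaks in between were not seen.
- **Upright:** top and base centres of the post agree within about 0.5 mm in the side view, a lean of about 0.01 rad.
- **Bystanders and gripper:** in the side view the bystanders look unmoved, and the gripper is clear by more than 80 mm. The bystanders were checked by eye only.

**What disagreed:** the two cameras placed the strip's centre line about 1.4 mm apart, so I lined the tip up in the side view alone. The top view was blocked by the arm when I looked there with the tip over the rail. While the pin sank, the downward force often read 1.5–3 N, below the 3.5 N given for the shutter.

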